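# Hang the eight-channel pipette back on its stand

### The arm

A 6-joint arm with a two-finger parallel gripper is mounted at the origin on the work surface. World frame = base frame: x ahead of the robot, y to its left, z up, the work surface at z = 0. Lengths are in m, angles in degrees, forces in N, time in s.
With the tool pointing down it reaches from about 0.4 to 0.825 m from the base axis. Payload 7 kg.
Tool frame: the origin (TCP) lies on the centre line of the jaws, within the pads' length; the fingertips stand 14 mm ahead of it and the grasp point (between the pads) lies 5 mm behind it; z points along the fingers, y is the line along which they close (so a half turn about z gives the same grasp; the last joint's range is limited). The gripper opens to 88 mm and grips with 3 to 60 N. Pads are 19 mm wide; open, the fingers measure 130 mm over their backs; the gripper's body (78 mm by 193 mm) begins 47 mm behind the grasp point.
Start: joints at [87.439, 20.546, 0.682, 0, -70.136, -16.507], TCP at [0.221, 0.638, 0.241] pointing down, gripper open.
Joint ranges: [-176.03, 176.03], [-82.01, 121.73], [-58.28, 71.71], [-173.87, 95.51], [-174.79, -0.11], [-173.66, 173.66]. Speed limits (degrees/s): [136.94, 136.94, 172.46, 180, 180, 180].

### API

Orientations are given as [roll, pitch, yaw] about the fixed x, y, z axes, in that order (R = Rz(yaw) Ry(pitch) Rx(roll)).
In Python, from plant import r gives the robot as it stands.
- The arm moves only by the tool send_rows, never from a script. Its argument "steps" is a list of rows, each an object with "dp": the shift along the tool's x, y, z in mm, a list of three; "roll": the turn about the tool's z in rad; "jaw": the opening in per cent of the stroke, from 0 (shut) to 100 (fully open). In form: [{"dp": [tx, ty, tz], "roll": roll, "jaw": jaw}, ...]. A call has 1 to 5 rows; each row is the pose to reach, as a shift and turn from the pose commanded when the call began, along the tool's axes at that moment; what a row does not reach only later rows make up. A row lasts 1/8 s, in which the tool goes at most 62.5 mm and 10.7 degrees, less where a joint would pass 70% of its speed; a pose out of reach is approached as far as the arm can. A call with a gripper value outside its range is refused whole. The fingers move at their own pace and stop on an object; "newtons" is the grip in N (left out, the last holds). Time passes only in rows, so rows that repeat a pose let the fingers close. It gives the time, the measured TCP pose, the force, the opening and the grip force at its end, in the units of the state.
- r.get_state(): the state, without advancing time (a new reading comes with each control period).
- r.capture(name): name is "scene" or "top" or "wrist"; returns a dict with "image" (400x640x3 uint8, blue, green, red), "K" (3x3 intrinsics, pixels), "rvec" (rotation vector, rad) and "tvec" (3), from world to camera coordinates, as OpenCV has them. Camera axes: x right, y down, z forward; pixel columns grow to the right and rows downward; lengths in m; the calibration is good to about 2 mm. A picture is of the moment at which its call begins. There is no depth.
- r.close_job(): hands the job in; it is judged then, once.
The state is a dict: "time_s": time; "joints": joint angles; "qd": joint speeds; "joint_torque": joint torques, N m; "tcp_pos": TCP position; "eef_rot": TCP orientation; "contact_force": force on the tool from outside, world axes, zero at the start; "moment": the same for the moment, N m; "gripper_width": finger opening in m; "gripper_force": force on a finger pad.
Only numpy, scipy, OpenCV 4.12 (cv2) and the standard library are available. Lean on these libraries where they do the work, as an engineer would, in place of code of your own. Each camera call takes 0.05 s, during which the arm holds its last target. There are 200 camera calls.

### The job

Put the white and blue eight-channel pipette back on its stand. Grip it firmly by the two small black studs on its head and lift it well clear of the bench while it still lies roughly level; then ease your grip just enough for it to swing nozzles-down about the studs, tighten again so that it is held hanging upright, and hang it by its blue flange in the free fork, the one above the green pad, and let go. Do not drop it or knock its nozzles on the bench, and leave the orange pipette, the tube rack, the beaker and the tip box where they are.

Things in the scene. Friction and masses are not known exactly. Their poses are not given: they have to be found in the camera images.
- pipette: Eight-channel pipette, white with blue trim, 0.16 kg. x: along it to the head (nozzles at -x); y: stud axis. Origin midway between two black round flat-ended grip studs, 10 mm across, ends 34 mm apart (y = +-17), on a head block 24 mm wide, 30 thick, x = -36 to +14; push button to x = +30. Starts lying level on the rest, origin 44 mm above bench, head overhanging the rest on the robot's side.
- pipette_flange (a point): On the pipette's axis, 42 mm from the stud axis: the nozzle-side face of the blue flange (6 mm thick, 44 mm in y, 36 mm across), the face that rests on the fork. Nozzle-wards of it a round neck, 18 mm across, 32 mm long, then the handle (30 mm in y, 36 mm across, 66 mm long).
- pipette_balance (a point): Balance point, on the axis 115 mm from the studs, so it wants to turn about the studs: pinched with over about 50 N it stays near level, with 15 to 30 N it sags part way, with some 3 to 8 N it swings down and hangs; with none it falls. Stud ends are hard: 1 to 3 mm of finger travel spans firm to loose. Front and back are alike.
- pipette_tip (a point): On the pipette's axis at the nozzle ends, 198 mm from the stud axis. Nozzles 18 mm long, on a manifold 84 mm in y, 36 mm across and 40 mm long. Hung in place, the nozzle ends are 29 mm above the bench.
- stand: Pipette stand, fixed. Origin: centre of the underside of its blue base, 130 x 280 x 12 mm high; x points from the forks' open mouths to the back. Two level aluminium forks centred at x = 0, y = +65 and -65 mm, tops 185 mm above the bench: two prongs each, 11 mm wide, 8 mm thick, slot between them 24 mm wide, mouth at x = -32 mm. One fork is empty, one holds the orange pipette.
- stand_bar (a point): Middle of the front top edge of the stand's cross bar, which closes the back of both slots (x = 24 mm, 185 mm high). A post 30 mm wide, no taller than the bar, stands behind it at x = 36 to 56 mm.
- pad: Green round pad, 60 mm across, 3 mm thick, fixed on the stand's base exactly below the slot centre of the empty fork (either side). Origin: centre of its underside.
- neighbour: Orange and white single-channel pipette hanging loose in the other fork. Origin: on its axis at the underside of its orange flange. It reaches 66 mm above and 147 mm below that, at most 44 mm wide. Leave it alone.
- rest: Blue slab with a black rubber top on which the pipette lies, fixed, 160 x 120 mm and 26 mm high. Origin: centre of its underside, x along its 160 mm side.
- rack: Blue test-tube rack with glass tubes, loose, 210 x 70 mm, 103 mm high. Origin: centre of its underside. Leave it alone.
- beaker: Glass beaker, loose, 72 mm across, 90 mm high. Origin: centre of its underside. Leave it alone.
- tipbox: Grey tip box with a clear lid, loose, 85 x 120 mm, 67 mm high. Origin: centre of its underside. Leave it alone.
Things that resemble listed ones, but are neither listed nor needed, are in the scene too. What is shaped like the pipette but red or yellow is not meant.

How it is judged (in metres and radians):
On the way, in this order (a step that is already met when the one before it is completed fails the run):
1. the pipette is lifted in the fingers, its studs over 0.12 m above the bench and its nozzles clear of the rest, while its length is still more than 0.6 rad (34 degrees) from upright (contact force between the fingers and pipette above 2 N and height (world z) of pipette above 0.12 m and height (world z) of pipette_tip above 0.05 m and angle between pipette's own x axis and vertical above 0.6 rad), for 0.2 s.
2. it hangs nozzles-down within 0.35 rad (20 degrees) of upright, clear of the bench, and is held firmly again in the fingers (finger contact forces together over 25 N) (contact force between the fingers and pipette above 25 N and height (world z) of pipette_tip above 0.025 m and angle between pipette's own x axis and vertical below 0.35 rad), for 0.3 s.
At the end, for the whole second after the job is handed in: the pipette hangs nozzles-down, released and all but still (under 0.08 m/s), in the fork above the green pad: flange within 15 mm level of the slot centre and 180 to 190 mm high, upright within 0.12 rad; the orange pipette is upright (0.15 rad) within 15 mm of its start (horizontal distance between pipette_flange and pad below 0.015 m and height (world z) of pipette_flange between 0.18 and 0.19 m and angle between pipette's own x axis and vertical below 0.12 rad and linear speed of pipette below 0.08 m/s and contact force between the fingers and pipette below 0.1 N and distance of neighbour from where it was at the start of the episode below 0.015 m and angle between neighbour's own z axis and vertical below 0.15 rad); the robot touches nothing.
It fails at once if the pipette is dropped on the bench or its nozzles strike the bench (studs below 30 mm or nozzle ends below 10 mm) (height (world z) of pipette below 0.03 m or height (world z) of pipette_tip below 0.01 m).
It fails at once if the orange pipette is knocked out of its fork or shifted over 25 mm (distance of neighbour from where it was at the start of the episode above 0.025 m).
It fails at once if the tube rack, the beaker or the tip box is shifted over 25 mm (distance of any of rack, beaker, tipbox from where it was at the start of the episode above 0.025 m).
It also fails if it takes over 61 s, if anything falls off the work surface, if the arm or the gripper's body presses on something with over 40 N, if the wrist force passes 120 N, or if a joint passes its speed limit or range.

## Working session

There is one attempt and no reset: what is moved stays moved. The work goes in short steps, Python scripts to look and compute and a tool call to move; the robot and the scene stay as the last step left them, time stands still between calls to the robot, and variables do not carry over. Pictures are saved under pics/ and viewed, at most 12 in all, crops included, and the job is handed in when it is done.

Besides the shell and the picture viewer there is one more tool, called after ">>>" by a JSON object that holds its "method" and its "body". send_rows: Moves the arm, as the interface text tells. Its arguments: {"type":"object","properties":{"steps":{"type":"array","items":{"type":"object","properties":{"dp":{"type":"array","items":{"type":"number"}},"roll":{"type":"number"},"jaw":{"type":"number"}}}},"newtons":{"type":"number"}},"required":["steps"]}

```bash
mkdir -p pics; ls
cat > h.py <<'E'
import numpy as np, cv2
from plant import r
def cap(n,f=None):
    c=r.capture(n)
    if f: cv2.imwrite('pics/'+f,c['image'])
    return c
def ray(c,u,v):
    R=cv2.Rodrigues(np.array(c['rvec'],float))[0];t=np.array(c['tvec'],float).ravel()
    d=R.T@np.linalg.inv(np.array(c['K']))@np.array([u,v,1.]);return -R.T@t,d/np.linalg.norm(d)
def onplane(c,u,v,z):
    o,d=ray(c,u,v);return o+d*(z-o[2])/d[2]
def proj(c,P):
    return cv2.projectPoints(np.array(P,float).reshape(-1,3),np.array(c['rvec'],float),np.array(c['tvec'],float),np.array(c['K'],float),None)[0].reshape(-1,2)
E
python3 - <<'E'
from h import *
a=cap('scene','s0.png');b=cap('top','t0.png');cap('wrist','w0.png')
for c in(a,b): print(ray(c,320,200))
print(r.get_state())
E
```

```text
pics
(array([ 0.91859701, -0.56205187,  0.95372579]), array([-0.33826446,  0.55878864, -0.75718717]))
(array([0.53173764, 0.01644437, 1.01875117]), array([ 0.06646747,  0.00964054, -0.99774202]))
{'time_s': 0.15, 'joints': array([ 8.74389718e+01,  2.05826811e+01,  6.47969380e-01, -1.52056323e-02,
       -7.01334951e+01, -1.65055781e+01]), 'qd': array([ 0.01555581, -0.09039779,  0.14208715,  0.04004478,  0.01086783,
        0.0480201 ]), 'joint_torque': array([-4.73340533e-04, -5.83274281e+01,  2.93290508e+01,  7.00124413e+00,
        8.75392172e-03, -1.13413541e-04]), 'tcp_pos': array([0.22042201, 0.63765655, 0.23984477]), 'eef_rot': array([ 1.79930542e+02, -5.67286083e-03, -1.90717787e+01]), 'contact_force': array([-0.10682416, -0.22026435,  0.06867777]), 'moment': array([ 0.00841596, -0.02290945, -0.00902381]), 'gripper_force': 0.0, 'gripper_width': 0.0877442444271638}
```

View pics/s0.png

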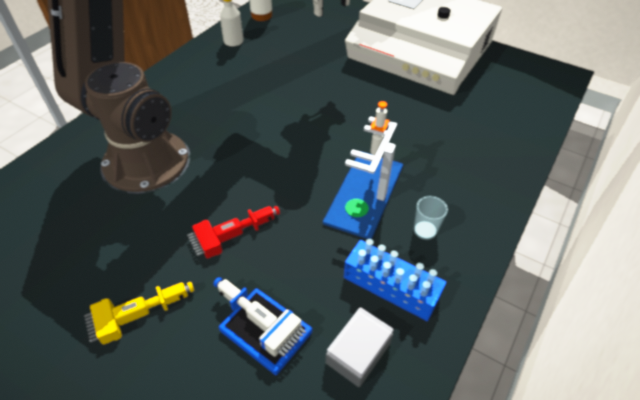

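View pics/t0.png

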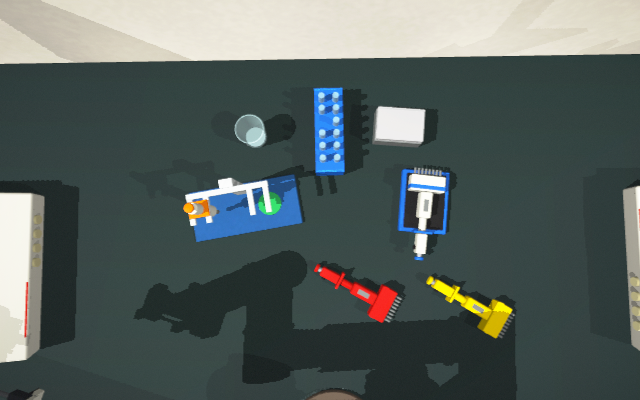

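Candidates for the pipette in the top view are white/blue at (423,212), red at (360,292) and yellow at (470,305). Only the white/blue one on the blue rest fits. The stand is at (245,208). Its empty fork is over the green pad at (270,203), and the orange pipette is at (198,208). I'll confirm with one enlarged crop and measure.

Run:
```python
from h import *
b=cap('top');im=b['image']
A=cv2.resize(im[155:270,380:470],None,fx=5,fy=5,interpolation=cv2.INTER_CUBIC)
B=cv2.resize(im[165:250,175:310],None,fx=2.5,fy=2.5,interpolation=cv2.INTER_CUBIC)
C=np.zeros((575,800,3),np.uint8);C[:A.shape[0],:450]=A;C[:B.shape[0],455:455+B.shape[1]]=B;cv2.imwrite('pics/c1.png',C)
hsv=cv2.cvtColor(im,cv2.COLOR_BGR2HSV)
g=cv2.inRange(hsv,(45,120,80),(75,255,255));y,x=np.nonzero(g);print('green',x.min(),x.max(),y.min(),y.max(),len(x))
a=cap('scene');hs=cv2.cvtColor(a['image'],cv2.COLOR_BGR2HSV)
g=cv2.inRange(hs,(45,120,80),(75,255,255));cs=cv2.findContours(g,0,2)[0];c=np.vstack(cs);e=cv2.fitEllipse(c);print('scene pad',e,onplane(a,*e[0],.015))
# blue base / rest
m=cv2.inRange(hsv,(100,130,60),(125,255,255));n,l,s,ce=cv2.connectedComponentsWithStats(m)
for i in range(1,n):
    if s[i,4]>15:
        p=np.argwhere(l==i)[:,::-1].astype(np.int32);rc=cv2.minAreaRect(p);print(s[i],rc)
        if s[i,4]>300:
            for q in cv2.boxPoints(rc): print('   ',q,onplane(b,*q,.012),onplane(b,*q,.026))
for uv in [(419,258),(428,175)]: print(uv,onplane(b,*uv,.044))
print(b['K'])
```

```text
green 259 280 192 214 269
scene pad ((356.58172607421875, 207.74436950683594), (15.917276382446289, 21.22723388671875), 95.20043182373047) [0.59236004 0.15896409 0.015     ]
[ 313   87   32   89 2085] ((328.87445068359375, 131.09841918945312), (88.12899017333984, 29.993213653564453), 88.78113555908203)
    [312.9439  87.3629] [0.89637455 0.04177063 0.012     ] [0.89130386 0.04141844 0.026     ]
    [342.93036  86.7249 ] [ 0.8969857  -0.03719551  0.012     ] [ 0.89190651 -0.03644959  0.026     ]
    [344.805   174.83394] [ 0.6635925  -0.03888815  0.012     ] [ 0.66175891 -0.03811869  0.026     ]
    [314.81854 175.47194] [0.66281655 0.03899249 0.012     ] [0.66099375 0.03867893 0.026     ]
[ 397  169   53   66 1001] ((423.41375732421875, 201.7081298828125), (49.23170852661133, 63.766109466552734), 4.085616588592529)
    [396.5889  231.75636] [ 0.51490471 -0.16983138  0.012     ] [ 0.5151388 -0.167241   0.026    ]
    [401.13205 168.1523 ] [ 0.67936223 -0.18519144  0.012     ] [ 0.67730934 -0.18238746  0.026     ]
    [450.23862 171.6599 ] [ 0.66873729 -0.31187813  0.012     ] [ 0.6668
[... 418 characters left out ...]
 [0.6673523  0.09164273 0.026     ]
    [302.98016 222.55582] [0.54095289 0.07067374 0.012     ] [0.54082474 0.06991962 0.026     ]
    [195.67606 241.77448] [0.49423012 0.34805268 0.012     ] [0.49475171 0.3434413  0.026     ]
[190 189  22   4  22] ((200.5079803466797, 190.54400634765625), (0.8944273591041565, 21.197927474975586), 79.69515228271484)
[414 256  10   5  35] ((418.4729919433594, 258.16217041015625), (9.206343650817871, 3.452378749847412), 9.462322235107422)
(419, 258) [ 0.45008265 -0.21788238  0.044     ]
(428, 175) [ 0.65659456 -0.24562036  0.044     ]
[[389.87595821   0.         319.79008535]
 [  0.         389.87595821 202.42723235]
 [  0.           0.           1.        ]]
```

View pics/c1.png

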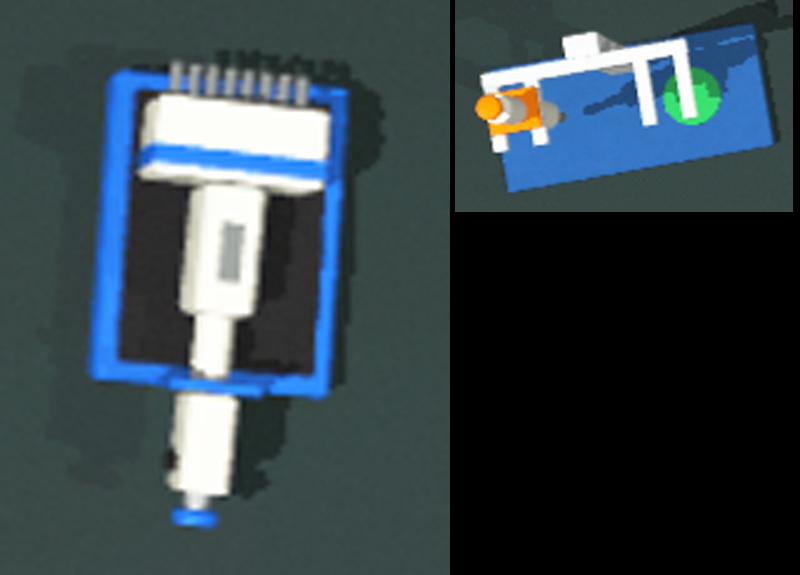

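The crop shows the white/blue pipette lying on its rest, with the button at about (419,258) and the left stud at about (414,247). The empty fork is over the green pad. Next I'll compute its pose and plan the first moves.

```bash
cat >> h.py <<'E'
def plan(*wps,yaw=None):
    """world TCP waypoints -> dp mm (from now), roll rad"""
    s=r.get_state();R=np.array([[np.cos(y0:=np.radians(s['eef_rot'][2])),np.sin(y0),0],[np.sin(y0),-np.cos(y0),0],[0,0,-1]])
    print('tcp',s['tcp_pos'].round(4),'yaw',s['eef_rot'].round(2),'t',s['time_s'])
    for w in wps: print('  dp',(R.T@(np.array(w)-s['tcp_pos'])*1000).round(1))
    if yaw is not None: print('  roll',round(-np.radians((yaw-s['eef_rot'][2]+90)%180-90),3))
E
python3 - <<'E'
from h import *
b=cap('top')
p=onplane(b,418.8,258.4,.044);q=onplane(b,427,187,.062)
d=(p-q)[:2];d/=np.linalg.norm(d);print(p,q,np.degrees(np.arctan2(d[1],d[0])),'studs',p[:2]-.03*d)
print('stud end',onplane(b,414.4,247,.044))
plan((.40,.25,.29),(.455,-.21,.29),yaw=-7.5)
E
```

```text
[ 0.44910337 -0.21736354  0.044     ] [ 0.6246598  -0.23754031  0.062     ] 173.44373987859672 studs [ 0.47890718 -0.2207889 ]
stud end [ 0.47729123 -0.20718552  0.044     ]
tcp [0.2205 0.6378 0.2403] yaw [179.97  -0.   -19.07] t 0.3
  dp [296.4 307.9 -49.7]
  dp [498.7 724.7 -49.7]
  roll -0.202
```

>>> {"method": "send_rows", "body": {"steps": [{"dp":[43,44,-25],"roll":0,"jaw":100},{"dp":[86,89,-50],"roll":0,"jaw":100},{"dp":[129,133,-50],"roll":0,"jaw":100},{"dp":[172,177,-50],"roll":0,"jaw":100},{"dp":[215,221,-50],"roll":0,"jaw":100}]}}

```text
time_s: 0.92
tcp_pos: [0.3499, 0.3614, 0.2909]
eef_rot: [-180.0, -0.0, -19.0]
contact_force: [0.3, -0.2, 0.6]
gripper_width: 0.0874
gripper_force: 0.0
```

Run:
```python
from h import *
plan((.40,.25,.29),(.455,-.21,.29),yaw=-7)
```

```text
tcp [0.3499 0.3614 0.2909] yaw [-1.7995e+02 -1.0000e-02 -1.9040e+01] t 0.925
  dp [83.8 89.   0.9]
  dp [285.8 505.9   0.9]
  roll -0.21
```

>>> {"method": "send_rows", "body": {"steps": [{"dp":[42,44,0],"roll":0,"jaw":100},{"dp":[80,93,0],"roll":-0.05,"jaw":100},{"dp":[107,149,0],"roll":-0.1,"jaw":100},{"dp":[134,205,0],"roll":-0.15,"jaw":100},{"dp":[161,261,0],"roll":-0.21,"jaw":100}]}}

```text
time_s: 1.55
tcp_pos: [0.4161, 0.0622, 0.291]
eef_rot: [-180.0, -0.1, -6.9]
contact_force: [1.1, 1.0, 0.2]
gripper_width: 0.0876
gripper_force: 0.0
```

Run:
```python
from h import *
plan((.455,-.215,.24),(.455,-.215,.2),yaw=-7)
```

```text
tcp [0.4161 0.0622 0.291 ] yaw [-1.7995e+02 -6.0000e-02 -6.8900e+00] t 1.55
  dp [ 71.9 270.5  51. ]
  dp [ 71.9 270.5  91. ]
  roll 0.002
```

>>> {"method": "send_rows", "body": {"steps": [{"dp":[14,54,10],"roll":0,"jaw":100},{"dp":[28,108,20],"roll":0,"jaw":100},{"dp":[43,162,32],"roll":0,"jaw":100},{"dp":[57,216,44],"roll":0,"jaw":100},{"dp":[72,270,56],"roll":0,"jaw":100}]}}

```text
time_s: 2.17
tcp_pos: [0.4547, -0.2147, 0.2346]
eef_rot: [-180.0, -0.1, -7.0]
contact_force: [1.0, 0.4, 0.0]
gripper_width: 0.0871
gripper_force: 0.0
```

Run:
```python
from h import *
w=cap('wrist','w1.png')
print(ray(w,320,200),proj(w,[[.479,-.222,.044],[.449,-.217,.044],[.52,-.226,.044]]),r.get_state()['tcp_pos'])
```

```text
(array([ 0.53178451, -0.22438408,  0.37883206]), array([-0.27415768,  0.02524142, -0.96135344])) [[321.27128859 155.58788679]
 [319.85232531 187.1842684 ]
 [320.21366546 110.06354439]] [ 0.45439588 -0.21914787  0.23237487]
```

View pics/w1.png

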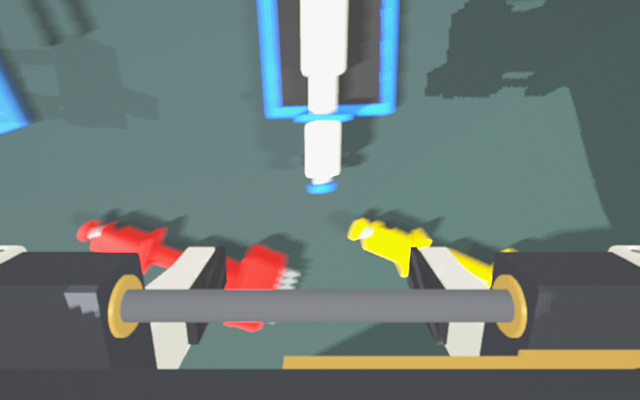

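The wrist view shows the head block at about (322,150), the button at (321,187) and the rest edge at row 112. I'll refine the axis from the head and handle edges.

Run:
```python
from h import *
w=cap('wrist');im=w['image'];hsv=cv2.cvtColor(im,cv2.COLOR_BGR2HSV)
P=[]
for v in list(range(5,60,6))+list(range(128,172,5)):
    xs=np.nonzero((hsv[v,285:365,1]<60)&(hsv[v,285:365,2]>150))[0]+285
    z=.059 if v>100 else .062
    A=onplane(w,xs.min(),v,z);B=onplane(w,xs.max()+1,v,z);P.append((A+B)/2)
    if v%2==0 or v>125:print(v,xs.min(),xs.max(),((A+B)/2).round(4),round(np.linalg.norm(A-B),4))
P=np.array(P);vx,vy,x0,y0=cv2.fitLine(P[:,:2].astype(np.float32),cv2.DIST_L2,0,.01,.01).ravel()
print('yaw',np.degrees(np.arctan2(vy,vx)),x0,y0)
m=cv2.inRange(hsv[100:205,280:370],(95,120,80),(125,255,255))
for v in range(75,105):
    x=np.nonzero(m[v])[0]
    if len(x): print(v+100,x.min()+280,x.max()+280,onplane(w,(x.min()+x.max()+1)/2+280,v+100.5,.044).round(4))
g=hsv[120:185,295:350,2];
for v in range(120,185,3): print(v,hsv[v,298:350:2,2])
print(r.get_state()['tcp_pos'])
```

```text
128 297 326 [ 0.5056 -0.2218  0.059 ] 0.026
133 297 326 [ 0.5014 -0.2212  0.059 ] 0.0261
138 297 326 [ 0.4971 -0.2206  0.059 ] 0.0262
143 297 326 [ 0.4928 -0.2201  0.059 ] 0.0263
148 297 326 [ 0.4885 -0.2195  0.059 ] 0.0264
153 297 326 [ 0.4841 -0.2189  0.059 ] 0.0265
158 298 326 [ 0.4796 -0.2188  0.059 ] 0.0258
163 298 326 [ 0.4752 -0.2182  0.059 ] 0.0259
168 298 326 [ 0.4707 -0.2176  0.059 ] 0.026
yaw -7.428704 0.5367323 -0.2259811
183 302 322 [ 0.453  -0.2152  0.044 ]
184 301 323 [ 0.452  -0.2151  0.044 ]
185 300 324 [ 0.4511 -0.2149  0.044 ]
186 300 324 [ 0.4501 -0.2148  0.044 ]
187 300 324 [ 0.4491 -0.2147  0.044 ]
188 300 324 [ 0.4482 -0.2145  0.044 ]
189 300 324 [ 0.4472 -0.2144  0.044 ]
190 300 324 [ 0.4462 -0.2143  0.044 ]
191 300 323 [ 0.4453 -0.2137  0.044 ]
192 301 323 [ 0.4442 -0.214   0.044 ]
193 302 322 [ 0.4433 -0.2139  0.044 ]
194 303 319 [ 0.4424 -0.2128  0.044 ]
195 308 315 [ 0.4413 -0.2132  0.044 ]
120 [247 247 247 247 247 247 247 247 247 247 247 247 247 247 247 247 247 247
 247 249 233  89  91  90  92  90]
123 [232 255 255 255 255 255 255 255 255 255 255 255 255 
[... 1611 characters left out ...]
 [244 248 247 247 247 247 247 247 247 247 247 247 247 251 184 128 130 124
 117 100 109 116 129 121 110 126]
171 [243 248 247 247 247 247 247 247 247 247 247 247 247 251 184 126 130 128
 132 130 130 130 131 130 131 129]
174 [225 250 247 247 247 247 247 247 247 247 247 247 247 254 160 128 131 129
 127 129 131 130 130 131 131 130]
177 [130 255 255 250 248 247 247 247 247 247 248 251 255 221 126 131 130 130
 130 129 130 130 131 131 129 129]
180 [128 126 124 129 251 248 247 247 247 247 218 123 125 129 129 129 130 129
 129 130 129 130 126 128 132 130]
183 [132 129 183 216 250 251 249 250 251 243 227 214 183 135 131 129 129 130
 130 131 131 130 130 129 130 129]
[ 0.4538734  -0.21674723  0.23272779]
```

Run:
```python
from h import *
plan((.476,-.2195,.09),yaw=-7.4)
```

```text
tcp [ 0.4539 -0.2167  0.2327] yaw [179.97   0.18  -7.33] t 2.275
  dp [ 2.230e+01 -1.000e-01  1.427e+02]
  roll 0.001
```

>>> {"method": "send_rows", "body": {"steps": [{"dp":[8,0,35],"roll":0,"jaw":100},{"dp":[16,0,75],"roll":0,"jaw":100},{"dp":[22,0,115],"roll":0,"jaw":100},{"dp":[22,0,143],"roll":0,"jaw":100},{"dp":[22,0,143],"roll":0,"jaw":100}]}}

```text
time_s: 2.9
tcp_pos: [0.4751, -0.215, 0.0899]
eef_rot: [180.0, 0.3, -7.0]
contact_force: [-1.0, 0.9, 1.0]
gripper_width: 0.0876
gripper_force: 0.0
```

Run:
```python
from h import *
w=cap('wrist','w2.png')
plan((.476,-.2195,.039),yaw=-7.4)
print(proj(w,[[.476,-.2195,.044],[.476,-.2195,.059]]))
```

```text
tcp [ 0.4762 -0.2152  0.0915] yaw [ 1.7998e+02  9.0000e-02 -7.0100e+00] t 2.95
  dp [ 0.3  4.3 52.5]
  roll 0.007
[[324.3845541  236.44984685]
 [324.96079211 247.18456455]]
```

View pics/w2.png

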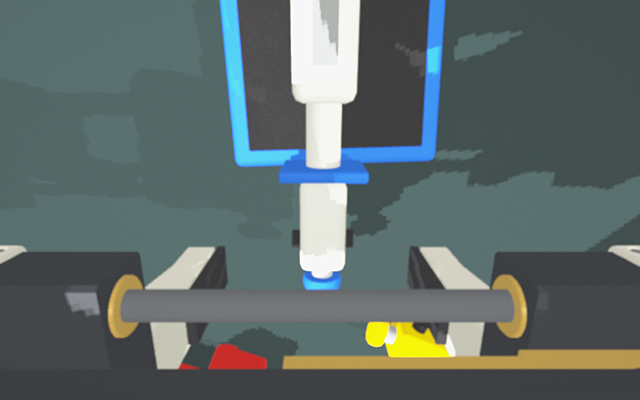

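The studs are clearly visible at (297,238) and (349,238), within 1–2 px of my estimate, so I'll descend and grip.

>>> {"method": "send_rows", "body": {"newtons": 58, "steps": [{"dp":[0,3.5,17],"roll":0,"jaw":100},{"dp":[0,3.5,34],"roll":0,"jaw":100},{"dp":[0,3.5,51],"roll":0.007,"jaw":100},{"dp":[0,3.5,52.5],"roll":0.007,"jaw":70},{"dp":[0,3.5,52.5],"roll":0.007,"jaw":45}]}}

```text
time_s: 3.58
tcp_pos: [0.4771, -0.2189, 0.0405]
eef_rot: [180.0, -0.1, -7.4]
contact_force: [0.3, -0.5, 0.8]
gripper_width: 0.0729
gripper_force: 0.0
```

>>> {"method": "send_rows", "body": {"newtons": 58, "steps": [{"dp":[0,0,0],"roll":0,"jaw":40},{"dp":[0,0,0],"roll":0,"jaw":36},{"dp":[0,0,0],"roll":0,"jaw":33},{"dp":[0,0,0],"roll":0,"jaw":30},{"dp":[0,0,0],"roll":0,"jaw":30}]}}

```text
time_s: 4.2
tcp_pos: [0.4761, -0.2189, 0.0391]
eef_rot: [180.0, 0.0, -7.4]
contact_force: [0.4, 0.2, 1.1]
gripper_width: 0.0323
gripper_force: 58.0
```

>>> {"method": "send_rows", "body": {"steps": [{"dp":[0,0,-4],"roll":0,"jaw":25},{"dp":[0,0,-14],"roll":0,"jaw":25},{"dp":[0,0,-28],"roll":0,"jaw":25},{"dp":[0,0,-44],"roll":0,"jaw":25},{"dp":[0,0,-60],"roll":0,"jaw":25}]}}

```text
time_s: 4.82
tcp_pos: [0.476, -0.2188, 0.1004]
eef_rot: [-180.0, -0.0, -7.4]
contact_force: [-0.2, -0.1, -1.9]
gripper_width: 0.0324
gripper_force: 58.0
```

>>> {"method": "send_rows", "body": {"steps": [{"dp":[0,0,-18],"roll":0,"jaw":25},{"dp":[0,0,-36],"roll":0,"jaw":25},{"dp":[0,0,-56],"roll":0,"jaw":25},{"dp":[0,0,-76],"roll":0,"jaw":25},{"dp":[0,0,-96],"roll":0,"jaw":25}]}}

```text
time_s: 5.45
tcp_pos: [0.4757, -0.2188, 0.1967]
eef_rot: [-180.0, -0.0, -7.4]
contact_force: [-0.2, -0.1, -1.9]
gripper_width: 0.0321
gripper_force: 58.0
```

>>> {"method": "send_rows", "body": {"steps": [{"dp":[0,0,-20],"roll":0,"jaw":25},{"dp":[0,0,-40],"roll":0,"jaw":25},{"dp":[0,0,-60],"roll":0,"jaw":25},{"dp":[0,0,-80],"roll":0,"jaw":25},{"dp":[0,0,-90],"roll":0,"jaw":25}]}}

```text
time_s: 6.08
tcp_pos: [0.476, -0.2189, 0.2869]
eef_rot: [-180.0, -0.1, -7.4]
contact_force: [-0.5, 0.5, -1.8]
gripper_width: 0.0324
gripper_force: 58.0
```

Run:
```python
from h import *
a=cap('scene','s1.png')
plan()
b=cap('top')
big=cv2.resize(a['image'][130:400,120:440],None,fx=1.5,fy=1.5);B=cv2.resize(b['image'][120:300,350:500],None,fx=2,fy=2)
C=np.zeros((405,800,3),np.uint8);C[:405,:480]=big;C[:360,490:790]=B;cv2.imwrite('pics/c2.png',C)
```

```text
tcp [ 0.4763 -0.2191  0.2876] yaw [ 1.7999e+02 -1.6000e-01 -7.4300e+00] t 6.125
```

View pics/c2.png

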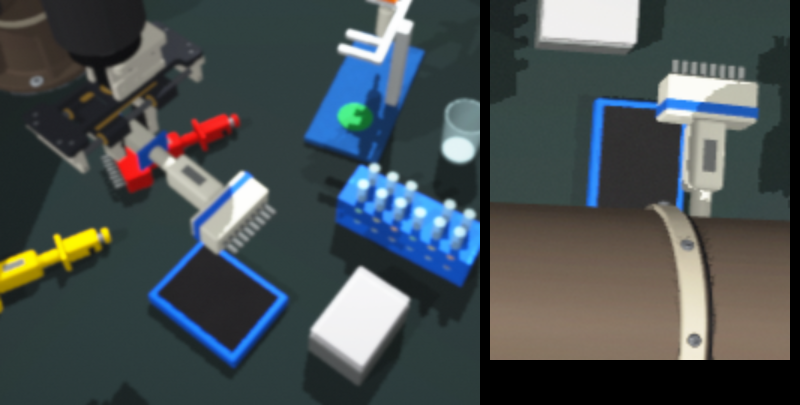

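It's held nearly level (nozzles at about (255,225) in the crop), so I'll ease the grip gradually.

>>> {"method": "send_rows", "body": {"newtons": 22, "steps": [{"dp":[0,0,0],"roll":0,"jaw":25},{"dp":[0,0,0],"roll":0,"jaw":25},{"dp":[0,0,0],"roll":0,"jaw":25},{"dp":[0,0,0],"roll":0,"jaw":25}]}}

```text
time_s: 6.68
tcp_pos: [0.4758, -0.2189, 0.2846]
eef_rot: [180.0, 0.1, -7.4]
contact_force: [0.2, 0.6, -1.8]
gripper_width: 0.0332
gripper_force: 22.0
```

>>> {"method": "send_rows", "body": {"newtons": 12, "steps": [{"dp":[0,0,0],"roll":0,"jaw":25},{"dp":[0,0,0],"roll":0,"jaw":25},{"dp":[0,0,0],"roll":0,"jaw":25},{"dp":[0,0,0],"roll":0,"jaw":25}]}}

```text
time_s: 7.18
tcp_pos: [0.476, -0.2189, 0.2851]
eef_rot: [180.0, 0.0, -7.4]
contact_force: [0.2, -0.6, -2.7]
gripper_width: 0.0339
gripper_force: 12.0
```

>>> {"method": "send_rows", "body": {"newtons": 7, "steps": [{"dp":[0,0,0],"roll":0,"jaw":25},{"dp":[0,0,0],"roll":0,"jaw":25},{"dp":[0,0,0],"roll":0,"jaw":25},{"dp":[0,0,0],"roll":0,"jaw":25},{"dp":[0,0,0],"roll":0,"jaw":25}]}}

```text
time_s: 7.8
tcp_pos: [0.4761, -0.2189, 0.2851]
eef_rot: [180.0, -0.0, -7.4]
contact_force: [0.2, -0.0, -1.6]
gripper_width: 0.034
gripper_force: 7.0
```

Run:
```python
from h import *
a=cap('scene')
s=r.get_state();print(s['time_s'],s['tcp_pos'],s['contact_force'],s['moment'],s['gripper_width'],s['gripper_force'])
o=np.array([.476,-.219,.292]);ax=np.array([.9917,-.129,0])
for t in (0,10,20,30,45,60): 
    d=ax*np.sin(np.radians(t))-np.array([0,0,np.cos(np.radians(t))]);print(t,proj(a,[o+.042*d,o+.198*d]).round().tolist())
cv2.imwrite('pics/c3.png',cv2.resize(a['image'][130:400,120:360],None,fx=2,fy=2))
```

```text
7.85 [ 0.47608351 -0.21889984  0.28507561] [-0.12512523  0.24714883 -1.40450504] [-0.0054918  0.0210297  0.02164  ] 0.03380896299222685 6.999976113438606
0 [[210.0, 233.0], [223.0, 278.0]]
10 [[213.0, 235.0], [234.0, 286.0]]
20 [[215.0, 236.0], [245.0, 293.0]]
30 [[217.0, 237.0], [255.0, 298.0]]
45 [[220.0, 237.0], [270.0, 302.0]]
60 [[222.0, 236.0], [281.0, 301.0]]
```

View pics/c3.png

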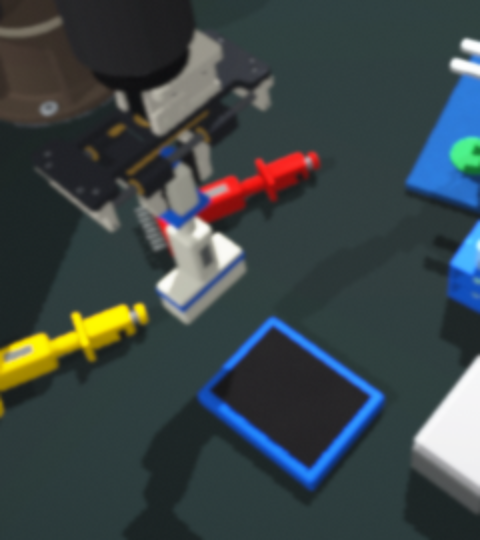

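It now hangs close to vertical, with the manifold at about (221,269) against a predicted (220,268). I'll let it settle briefly, then tighten.

>>> {"method": "send_rows", "body": {"newtons": 5, "steps": [{"dp":[0,0,0],"roll":0,"jaw":25},{"dp":[0,0,0],"roll":0,"jaw":25},{"dp":[0,0,0],"roll":0,"jaw":25},{"dp":[0,0,0],"roll":0,"jaw":25}]}}

```text
time_s: 8.35
tcp_pos: [0.4761, -0.2189, 0.2851]
eef_rot: [180.0, 0.0, -7.4]
contact_force: [-0.1, -0.0, -1.3]
gripper_width: 0.0336
gripper_force: 5.0
```

>>> {"method": "send_rows", "body": {"newtons": 50, "steps": [{"dp":[0,0,0],"roll":0,"jaw":25},{"dp":[0,0,0],"roll":0,"jaw":25},{"dp":[0,0,0],"roll":0,"jaw":25},{"dp":[0,0,0],"roll":0,"jaw":25},{"dp":[0,0,0],"roll":0,"jaw":25}]}}

```text
time_s: 8.98
tcp_pos: [0.4761, -0.2189, 0.2851]
eef_rot: [180.0, -0.0, -7.4]
contact_force: [0.1, 1.0, -1.1]
gripper_width: 0.0329
gripper_force: 50.0
```

Run:
```python
from h import *
a=cap('scene');hs=cv2.cvtColor(a['image'],cv2.COLOR_BGR2HSV);s=r.get_state();print(s['moment'],s['contact_force'],s['tcp_pos'])
# tilt: white manifold edge/blue flange visible in scene
m=cv2.inRange(hs[200:300,180:270],(105,150,60),(125,255,255));n,l,st,ce=cv2.connectedComponentsWithStats(m)
for i in range(1,n): print(st[i],ce[i]+[180,200])
o=s['tcp_pos']+[0,0,.005];print(proj(a,[o-[0,0,.039],o-[0,0,.148],o-[0,0,.18]]))
# slot centre from fork features: two prongs + bar in top view (white, z=.185)
b=cap('top');im=b['image'];h=cv2.cvtColor(im,cv2.COLOR_BGR2HSV)
m=cv2.inRange(h[165:250,175:310],(0,0,170),(180,60,255))
big=cv2.resize(im[165:235,230:310],None,fx=8,fy=8,interpolation=cv2.INTER_CUBIC);cv2.imwrite('pics/c4.png',big)
for c,e in ((b,(269.5,203.)),):
    print('pad top',onplane(c,*e,.015),'slot proj',proj(c,[[.592,.159,.185]]))
plan()
```

```text
[-0.0096769  -0.00902861 -0.03598357] [-0.56304275 -0.4816468  -2.01062262] [ 0.47610121 -0.21888057  0.28509125]
[21  3  7  6 26] [203.38461538 205.46153846]
[26 11  2  2  2] [206.5 211.5]
[21 27 23 16 95] [211.69473684 236.32631579]
[31 58 31 27 40] [225.825 271.175]
[ 63  88  27  12 164] [256.81097561 294.30487805]
[[210.05477515 232.45689901]
 [219.09310103 264.96840489]
 [221.45232991 273.45472024]]
pad top [0.5922421  0.15664996 0.015     ] slot proj [[257.35551607 198.47874343]]
tcp [ 0.4761 -0.2189  0.2851] yaw [180.     0.    -7.44] t 9.075
```

View pics/c4.png

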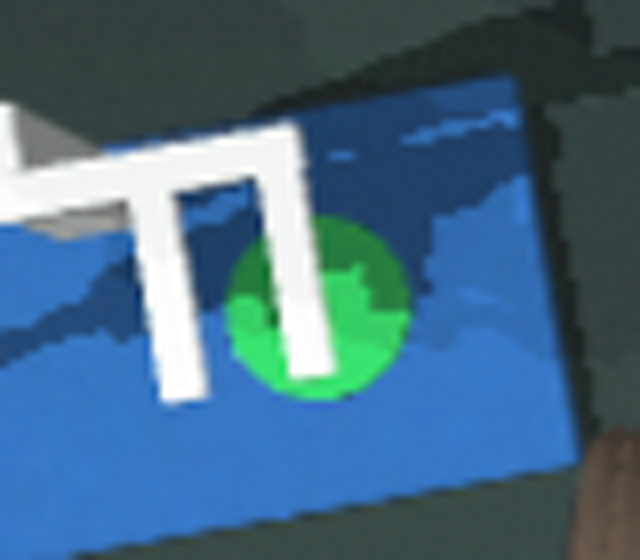

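The crop shows the empty fork clearly: the mouth's inner corners are at about (208,396) and (290,380), and the bar's inner corners at (178,193) and (257,178).

Run:
```python
from h import *
b=cap('top')
Q=[onplane(b,230+x/8,165+y/8,.185) for x,y in((208,396),(290,380),(178,193),(257,178))]
m=(Q[0]+Q[1])/2;k=(Q[2]+Q[3])/2;d=k-m
print(np.array(Q).round(4));L=np.linalg.norm(d);e=d/L
print('len',L,'width',np.linalg.norm(Q[0]-Q[1]),'yaw',np.degrees(np.arctan2(d[1],d[0])),'centre',m+.032*e,k-.024*e)
# neck view: is the held pipette upright? lateral (tool x) via top view not visible; use base edges yaw
c=(m+.032*e+k-.024*e)/2;y=np.radians(9.6);u=np.array([np.cos(y),np.sin(y),0])
for dist in(.1,.0): print('flange axis at',c-u*dist)
c[2]=.245
P=c-u*.1;P[2]=.285
plan((.44,-.15,.285),P,c,yaw=9.6)
```

```text
[[0.5576 0.1619 0.185 ]
 [0.5617 0.1399 0.185 ]
 [0.6123 0.17   0.185 ]
 [0.6161 0.1487 0.185 ]]
len 0.055191077056824946 width 0.022370320839497432 yaw 8.78746326446733 centre [0.59127648 0.15581081 0.185     ] [0.59047705 0.15568723 0.185     ]
flange axis at [0.49227716 0.13907215 0.185     ]
flange axis at [0.59087677 0.15574902 0.185     ]
tcp [ 0.4761 -0.2189  0.2851] yaw [180.    -0.    -7.44] t 9.125
  dp [-44.7 -63.6   0.1]
  dp [-3.03e+01 -3.57e+02  1.00e-01]
  dp [  65.3 -386.3   40.1]
  roll -0.297
```

>>> {"method": "send_rows", "body": {"newtons": 55, "steps": [{"dp":[-2,-20,0],"roll":0,"jaw":25},{"dp":[-5,-60,0],"roll":-0.08,"jaw":25},{"dp":[-9,-105,0],"roll":-0.16,"jaw":25},{"dp":[-13,-150,0],"roll":-0.24,"jaw":25},{"dp":[-17,-195,0],"roll":-0.295,"jaw":25}]}}

```text
time_s: 9.75
tcp_pos: [0.4844, -0.0219, 0.2853]
eef_rot: [-180.0, -0.0, 9.6]
contact_force: [0.2, 0.6, -1.9]
gripper_width: 0.0327
gripper_force: 55.0
```

Run:
```python
from h import *
c=np.array([.5915,.1565,.285]);y=np.radians(9.4);u=np.array([np.cos(y),np.sin(y),0])
plan(c-u*.1,yaw=9.4)
```

```text
tcp [ 0.4844 -0.0219  0.2853] yaw [-1.80e+02 -3.00e-02  9.59e+00] t 9.75
  dp [  35.3 -158.4    0.3]
  roll 0.003
```

>>> {"method": "send_rows", "body": {"steps": [{"dp":[10,-45,0],"roll":0,"jaw":25},{"dp":[20,-90,0],"roll":0,"jaw":25},{"dp":[29,-130,0],"roll":0.003,"jaw":25},{"dp":[34,-152,0],"roll":0.003,"jaw":25},{"dp":[35,-158,0],"roll":0.003,"jaw":25}]}}

```text
time_s: 10.38
tcp_pos: [0.493, 0.1393, 0.2849]
eef_rot: [180.0, 0.0, 9.4]
contact_force: [-0.5, 0.1, -1.9]
gripper_width: 0.0328
gripper_force: 55.0
```

>>> {"method": "send_rows", "body": {"steps": [{"dp":[0,0,15],"roll":0,"jaw":25},{"dp":[0,0,30],"roll":0,"jaw":25},{"dp":[0,0,45],"roll":0,"jaw":25},{"dp":[0,0,51],"roll":0,"jaw":25},{"dp":[0,0,51],"roll":0,"jaw":25}]}}

```text
time_s: 11.0
tcp_pos: [0.4929, 0.1379, 0.2336]
eef_rot: [180.0, 0.0, 9.3]
contact_force: [-0.2, 0.7, -1.7]
gripper_width: 0.0324
gripper_force: 55.0
```

Run:
```python
from h import *
a=cap('scene');w=cap('wrist')
A=cv2.resize(a['image'][80:260,270:430],None,fx=2.5,fy=2.5);C=np.zeros((450,800,3),np.uint8);C[:,:400]=A;C[:250,400:]=cv2.resize(w['image'],(400,250))
b=cap('top');C[255:450,400:]=cv2.resize(b['image'][160:258,200:400],(400,195));cv2.imwrite('pics/c5.png',C)
c=np.array([.5915,.1565,.234]);plan(c,yaw=9.4)
print(proj(w,[[.5576,.1619,.185],[.5617,.1399,.185],[.6123,.17,.185],[.6161,.1487,.185]]))
s=r.get_state()['tcp_pos']+[0,0,.005];print('axis in wrist',proj(w,[s-[0,0,.042],s-[0,0,.07],s-[0,0,.198]]),'scene',proj(a,[s-[0,0,.042],s-[0,0,.198]]))
```

```text
tcp [0.4933 0.1384 0.2346] yaw [-1.7998e+02 -5.0000e-02  9.2900e+00] t 11.15
  dp [99.8 -2.   0.6]
  roll -0.002
[[291.50460209 117.08464947]
 [334.25415392 116.06095241]
 [290.77179117  -1.436993  ]
 [335.91672519  -2.21915971]]
axis in wrist [[316.1959252  245.33687116]
 [316.26073543 227.3562074 ]
 [316.42863336 180.77534489]] scene [[320.51693037 145.36340565]
 [319.76041105 190.40033563]]
```

View pics/c5.png

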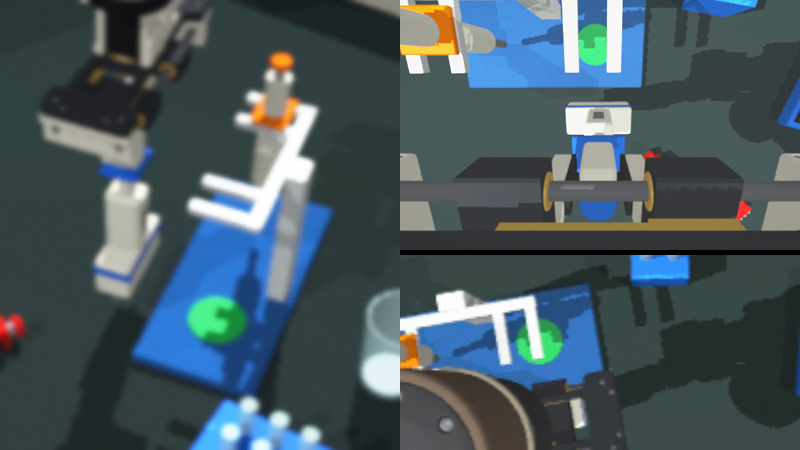

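The view shows the pipette hanging in front of the mouth, clear of everything. I'll measure the lateral offset directly in the wrist view.

Run:
```python
from h import *
w=cap('wrist');im=w['image'];hsv=cv2.cvtColor(im,cv2.COLOR_BGR2HSV);s=r.get_state()
t=s['tcp_pos'];y=np.radians(s['eef_rot'][2]);v=np.array([np.sin(y),-np.cos(y),0])  # tool y
lat=lambda p:((p-t)@v*1000).round(2)
for row in (40,60,80,95,105,110):
    k=(hsv[row,250:370,1]<50)&(hsv[row,250:370,2]>150);e=np.nonzero(np.diff(k.astype(int)))[0]+251
    print(row,e,[lat(onplane(w,x,row,.185)) for x in e])
def lz(row,x,z): return lat(onplane(w,x,row,z))
f=t[2]+.005
for nm,rows,z,mk in(('flange',range(222,256,4),f-.036,((100,130,50),(125,255,255))),('manif',range(196,216,4),f-.140,((0,0,130),(180,70,255)))):
    m=cv2.inRange(hsv,*mk)
    for row in rows:
        x=np.nonzero(m[row,255:385])[0]+255
        if len(x): print(nm,row,x.min(),x.max(),lz(row,x.min(),z),lz(row,x.max()+1,z))
```

```text
40 [261 286 332 356] [np.float64(-27.38), np.float64(-14.99), np.float64(7.79), np.float64(19.68)]
60 [262 286 332 355] [np.float64(-27.3), np.float64(-15.23), np.float64(7.89), np.float64(19.45)]
80 [264 286 332 355] [np.float64(-26.7), np.float64(-15.48), np.float64(7.99), np.float64(19.73)]
95 [264 287 331 354] [np.float64(-27.02), np.float64(-15.15), np.float64(7.56), np.float64(19.42)]
105 [265 287 331 354] [np.float64(-26.72), np.float64(-15.28), np.float64(7.61), np.float64(19.57)]
110 [265 287 331 354] [np.float64(-26.82), np.float64(-15.34), np.float64(7.63), np.float64(19.64)]
flange 222 274 359 -21.95 22.47
flange 226 274 359 -22.03 22.54
flange 230 274 359 -22.11 22.62
flange 234 275 359 -21.67 22.69
flange 238 275 358 -21.74 22.24
flange 242 275 358 -21.82 22.31
flange 246 276 358 -21.37 22.39
flange 250 282 352 -18.28 19.29
flange 254 282 352 -18.34 19.35
manif 196 265 369 -41.62 42.95
manif 200 266 369 -40.95 43.09
manif 204 266 369 -41.09 43.23
manif 208 266 369 -41.23 43.37
manif 212 267 367 -40.56 41.88
```

The slot centre lies 4 mm to the tool's -y side of the pipette, and the yaw is aligned. I'll slide it in.

>>> {"method": "send_rows", "body": {"steps": [{"dp":[5,-4,0],"roll":0,"jaw":25},{"dp":[18,-4,0],"roll":0,"jaw":25},{"dp":[32,-4,0],"roll":0,"jaw":25},{"dp":[45,-4,0],"roll":0,"jaw":25},{"dp":[56,-4,0],"roll":0,"jaw":25}]}}

```text
time_s: 11.82
tcp_pos: [0.5487, 0.1513, 0.2337]
eef_rot: [180.0, 0.0, 9.3]
contact_force: [-0.9, 0.4, -1.3]
gripper_width: 0.0325
gripper_force: 55.0
```

>>> {"method": "send_rows", "body": {"steps": [{"dp":[10,0,0],"roll":0,"jaw":25},{"dp":[20,0,0],"roll":0,"jaw":25},{"dp":[30,0,0],"roll":0,"jaw":25},{"dp":[40,0,0],"roll":0,"jaw":25},{"dp":[44,0,0],"roll":0,"jaw":25}]}}

```text
time_s: 12.45
tcp_pos: [0.5917, 0.1585, 0.2339]
eef_rot: [180.0, 0.0, 9.3]
contact_force: [0.1, -0.6, -1.2]
gripper_width: 0.0325
gripper_force: 55.0
```

Run:
```python
from h import *
a=cap('scene');w=cap('wrist')
A=cv2.resize(a['image'][80:260,270:430],None,fx=2.5,fy=2.5);C=np.zeros((450,800,3),np.uint8);C[:,:400]=A;C[:250,400:]=cv2.resize(w['image'],(400,250))
C[250:,400:]=cv2.resize(w['image'][180:300,210:450],(400,200));cv2.imwrite('pics/c6.png',C)
plan((.5915,.1565,.222));print(r.get_state()['contact_force'])
```

```text
tcp [0.5913 0.1584 0.2338] yaw [1.80e+02 2.00e-02 9.28e+00] t 12.55
  dp [-0.1  1.9 11.8]
[ 0.81829625  0.49595007 -1.8864699 ]
```

View pics/c6.png

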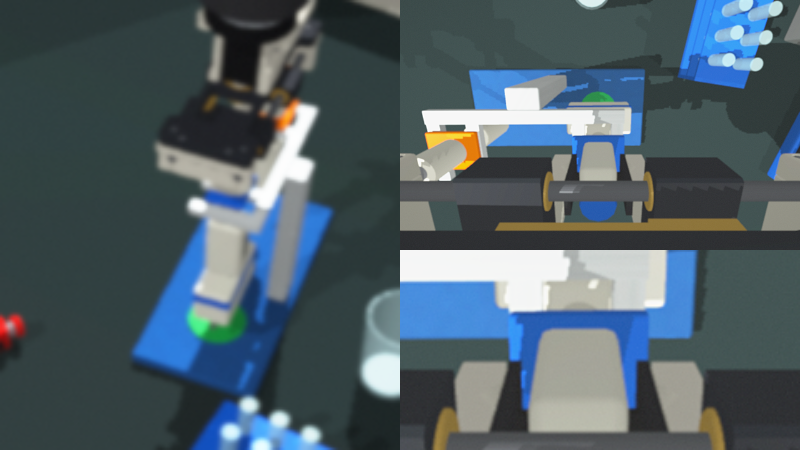

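It's in the slot over the pad with no side load, so I'll lower it gently.

>>> {"method": "send_rows", "body": {"steps": [{"dp":[0,0,3],"roll":0,"jaw":25},{"dp":[0,0,6],"roll":0,"jaw":25},{"dp":[0,0,8.5],"roll":0,"jaw":25},{"dp":[0,0,10.5],"roll":0,"jaw":25},{"dp":[0,0,10.5],"roll":0,"jaw":25}]}}

```text
time_s: 13.18
tcp_pos: [0.591, 0.1583, 0.2235]
eef_rot: [180.0, 0.0, 9.3]
contact_force: [-0.4, 0.5, -2.0]
gripper_width: 0.0324
gripper_force: 55.0
```

>>> {"method": "send_rows", "body": {"newtons": 15, "steps": [{"dp":[0,0,0.5],"roll":0,"jaw":25},{"dp":[0,0,1],"roll":0,"jaw":25},{"dp":[0,0,1.5],"roll":0,"jaw":25},{"dp":[0,0,1.5],"roll":0,"jaw":25}]}}

```text
time_s: 13.68
tcp_pos: [0.5917, 0.1585, 0.2229]
eef_rot: [-180.0, -0.1, 9.3]
contact_force: [1.9, 0.0, 3.1]
gripper_width: 0.0339
gripper_force: 15.0
```

The fork now carries it (force z went from -2.0 to +3.1), so I'll release.

>>> {"method": "send_rows", "body": {"newtons": 4, "steps": [{"dp":[0,0,0],"roll":0,"jaw":25},{"dp":[0,0,0],"roll":0,"jaw":25},{"dp":[0,0,0],"roll":0,"jaw":25},{"dp":[0,0,0],"roll":0,"jaw":40},{"dp":[0,0,0],"roll":0,"jaw":45}]}}

```text
time_s: 14.3
tcp_pos: [0.5902, 0.1583, 0.2212]
eef_rot: [180.0, 0.1, 9.3]
contact_force: [0.2, 0.2, 0.5]
gripper_width: 0.038
gripper_force: 0.0
```

>>> {"method": "send_rows", "body": {"steps": [{"dp":[0,0,0],"roll":0,"jaw":55},{"dp":[0,0,0],"roll":0,"jaw":70},{"dp":[0,0,-4],"roll":0,"jaw":70},{"dp":[0,0,-12],"roll":0,"jaw":70},{"dp":[0,0,-25],"roll":0,"jaw":70}]}}

```text
time_s: 14.92
tcp_pos: [0.591, 0.1583, 0.2477]
eef_rot: [180.0, 0.0, 9.3]
contact_force: [0.4, -1.0, 0.3]
gripper_width: 0.0611
gripper_force: 0.0
```

>>> {"method": "send_rows", "body": {"steps": [{"dp":[0,0,-20],"roll":0,"jaw":70},{"dp":[0,0,-45],"roll":0,"jaw":70},{"dp":[0,0,-70],"roll":0,"jaw":70},{"dp":[-20,0,-90],"roll":0,"jaw":70},{"dp":[-40,0,-100],"roll":0,"jaw":70}]}}

```text
time_s: 15.55
tcp_pos: [0.5516, 0.1519, 0.3493]
eef_rot: [-180.0, -0.1, 9.3]
contact_force: [-0.4, 0.5, 0.1]
gripper_width: 0.0613
gripper_force: 0.0
```

>>> {"method": "send_rows", "body": {"steps": [{"dp":[-40,0,0],"roll":0,"jaw":70},{"dp":[-80,0,0],"roll":0,"jaw":70},{"dp":[-80,0,0],"roll":0,"jaw":70},{"dp":[-80,0,0],"roll":0,"jaw":70},{"dp":[-80,0,0],"roll":0,"jaw":70}]}}

```text
time_s: 16.18
tcp_pos: [0.4732, 0.1392, 0.3471]
eef_rot: [180.0, 0.0, 9.3]
contact_force: [-1.1, 0.7, -0.2]
gripper_width: 0.0613
gripper_force: 0.0
```

Run:
```python
from h import *
a=cap('scene');w=cap('wrist')
A=cv2.resize(a['image'][80:260,270:430],None,fx=2.5,fy=2.5);C=np.zeros((450,800,3),np.uint8);C[:,:400]=A;C[:250,400:]=cv2.resize(w['image'],(400,250))
cv2.imwrite('pics/c7.png',C)
s=r.get_state();print(s['tcp_pos'],s['contact_force'],s['time_s'])
c=np.array([.5917,.1587,0]);print('scene expect button,flange,tip',proj(a,[c+[0,0,.257],c+[0,0,.185],c+[0,0,.029]]))
```

```text
[0.47317018 0.13910918 0.3467133 ] [-0.34001463  0.36219477  0.12772519] 16.275
scene expect button,flange,tip [[364.16050702 136.42529684]
 [361.54250589 160.18693992]
 [356.69533009 204.1811383 ]]
```

View pics/c7.png

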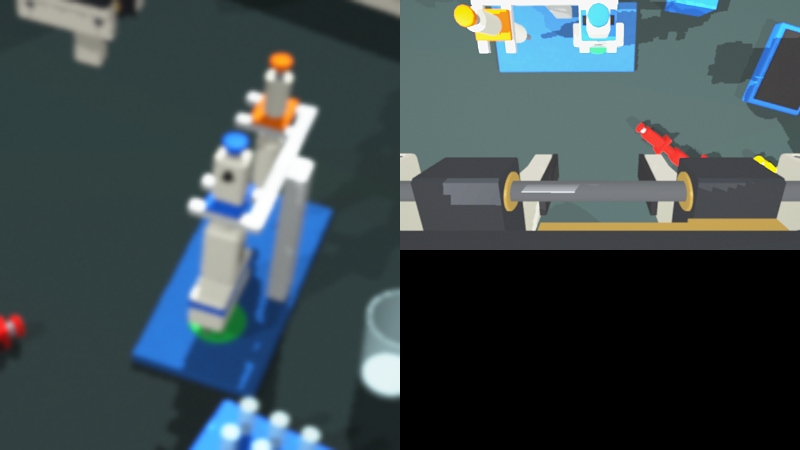

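The pipette hangs upright in the fork above the green pad, with its button at (365,136) and flange at (362,160), both as predicted. The orange pipette is unmoved. I'll let it settle a moment, then hand in.

>>> {"method": "send_rows", "body": {"steps": [{"dp":[0,0,0],"roll":0,"jaw":70},{"dp":[0,0,0],"roll":0,"jaw":70},{"dp":[0,0,0],"roll":0,"jaw":70},{"dp":[0,0,0],"roll":0,"jaw":70},{"dp":[0,0,0],"roll":0,"jaw":70}]}}

```text
time_s: 16.9
tcp_pos: [0.4726, 0.139, 0.3471]
eef_rot: [-180.0, -0.0, 9.3]
contact_force: [0.2, 0.6, 0.7]
gripper_width: 0.0611
gripper_force: 0.0
```

```bash
python3 -c "
from plant import r
print(r.close_job())"
```

```text
the job is handed in; nothing more can be done
None
```

The white and blue pipette is hanging upright and released in the fork above the green pad, and the job was handed in at about 17 s (no verdict was returned).

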